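Find the concealed catch and open the battery box

ROBOT

A 6-joint arm with a two-finger parallel gripper is mounted at the origin on a cart in front of the work surface, level with it; the furniture and walls round the work are solid. World frame = base frame: x ahead of the robot, y to its left, z up, the work surface at z = 0. Lengths are in m, angles in rad, forces in N, time in s.
With the tool pointing down it reaches from about 0.275 to 0.875 m from the base axis. Payload 12.5 kg.
Tool frame: the origin (TCP) lies on the centre line of the jaws, within the pads' length; the fingertips stand 14 mm ahead of it and the grasp point (between the pads) lies 5 mm behind it; z points along the fingers, y is the line along which they close (so a half turn about z gives the same grasp; the last joint's range is limited). The gripper opens to 85 mm and grips with 20 to 120 N. Pads are 22 mm wide; open, the fingers measure 114 mm over their backs; the gripper's body (76 mm by 85 mm) begins 54 mm behind the grasp point. The pads swing forward as they close: fully open they stand 13 mm farther back than shut.
Start: joints at [-1.287, 0.351, 1.652, -0, 1.139, -0.085], TCP at [0.198, -0.513, 0.245] pointing down, gripper open.
Joint ranges: [-2.75, 2.75], [-0.79, 2.1], [0.01, 2.65], [-1.57, 4.71], [0.07, 3.14], [-2.87, 2.87]. Speed limits (rad/s): [2.22, 2.22, 2.79, 3.14, 3.14, 3.14].

INTERFACE

Orientations are given as a unit quaternion [x, y, z, w].
In Python, from cell import bot, imaging, order gives the robot as it stands. The module is installed in compiled form; this text tells all that it offers.
- The arm moves only by the shell command python3 -m inch 'ROWS' [FORCE]. ROWS is JSON, one flat list of numbers, 7 for each row, row after row: the opening in per cent of the stroke, from 0 (shut) to 100 (fully open), then the shift along the tool's x, y, z as a fraction of full scale, then the turn, a rotation vector about the tool's x, y, z as a fraction of full scale. A call has 1 to 8 rows; each row is the pose to reach, as a shift and turn from the pose commanded when the call began, along the tool's axes at that moment, turning the shorter way round; what a row does not reach only later rows make up. Full scale, the value 1, is 200 mm for a shift and 180 degrees for a turn. A row lasts 1/10 s, in which the tool goes at most 50 mm and 8.59 degrees, less where a joint would pass 70% of its speed; a pose out of reach is approached as far as the arm can. A call with a number of a shift or a turn outside -1 to 1 is refused whole. A call with a gripper value outside its range is refused whole. The fingers move at their own pace and stop on an object; FORCE is the grip in N (left out, the last holds). Time passes only in rows, so rows that repeat a pose let the fingers close. It gives the time, the measured TCP pose, the force, the opening and the grip force at its end, in the units of the state.
- bot.read_state(): the state, without advancing time (a new reading comes with each control period).
- imaging.grab_frame(name): name is "scene" or "top" or "wrist"; returns a dict with "img" (480x640x3 uint8, red, green, blue), "fov_y" (degrees; the focal length in pixels is half the picture's height over the tangent of half this angle, whatever the lens; pixels are square), "cx", "cy" (the principal point, pixels), "eye" and "rotation" of the camera in the world. Camera axes: x right, y down, z forward; pixel columns grow to the right and rows downward; lengths in m; the calibration is good to about 2 mm. A picture is of the moment at which its call begins. There is no depth.
- order.job_done(): hands the job in; it is judged then, once.
Trained networks look in the newest picture that a camera, given by its name, has taken for a name from the list of things; names that differ only in an ending like _2 or _b are one class to them, and where a whole thing is asked for, a point or a joint stands for the part that bears it (a point fixed in the world has none). Each returns a list of dicts, best first, with "confidence" (0 to 1); they miss things now and then, are a little off and sometimes report something else, mostly with a low value. They report only what shows in the picture. A call takes as long as a camera call.
- imaging.silhouettes(camera, name): "pixels" (480x640 bool, what is visible of it) and "position" ([column, row] in pixels, amid what is visible of it).
The state is a dict: "time_s": time; "joint_positions": joint angles; "qd": joint speeds; "effort": joint torques, N m; "tool_pos": TCP position; "tool_rot": TCP orientation; "contact_force": force on the tool from outside, world axes, zero at the start; "moment": the same for the moment, N m; "grip_width": opening from 0.0 (shut) to 1.0 (fully open); "finger_force": force on a finger pad.
Only numpy, scipy, OpenCV 4.12 (cv2) and the standard library are available. Lean on these libraries where they do the work, as an engineer would, in place of code of your own. Each camera call takes 0.05 s, during which the arm holds its last target. There are 200 camera calls.

TASK

Open the battery box that is screwed to the bench: its lid is held by a concealed catch, a plate let in flush somewhere off-centre in the round flat panel on top of the box. Feel across the panel with the fingertips until you find the part that gives, press it fully in so that the lid springs up by itself, then take the hand away and leave the lid standing open and the catch plate out again. Grasp and lift nothing, and leave the chalk, the pencil, the tape measure and the pliers where they lie.

Things in the scene. Friction and masses are not known exactly. Their poses are not given: they have to be found in the camera images.
- battery_box: Fixed grey metal box, 275 (x) by 200 (y) by 60 mm high. Origin on the bench top under the centre of the round panel. In its frame the deck with the panel spans x -95 to 95, y -100 to 100 mm, top at z 60 mm; behind it, flush, the lid spans x 96 to 177 mm over two battery packs. Side flanges 3 mm high stand out 16 mm.
- panel_centre (a point): Centre of the top face of the round flat bare-metal panel, 57 mm above the bench, 3 mm below the deck's top, seen through a round opening of 149 mm diameter in the deck. The panel is rigid and fixed except for the catch plate let into it.
- catch (a joint): Catch plate's press, m: 0 out, 0.006 fully in (spring-return, 2 N to start, 5 N fully in; lid freed at about 0.003). Square, 60 by 60 mm, same metal, 1.5 mm below the panel's face, centre 38 mm from the panel's centre in an unknown direction (any angle, new each time), two sides square to that direction. Gives only if the whole fingertip is inside the square.
- lid (a joint): Lid angle, rad: 0 shut, 1.25 fully open. Hinged along the box's far (+x) edge, 58 mm above the bench; its front edge, 80 mm from the hinge, rises and swings towards +x. Bolted shut until the catch is pressed; then a light spring swings it fully open within about 2 s, unless the hand is in its way.
- chalk: Loose white chalk stick, 76 by 15 by 11 mm, lying on the deck in the box's near right corner, outside the round opening. Origin at the centre of its underside, long axis its y.
- pencil: Loose yellow pencil, 174 mm long (its x), 7 mm thick, on the bench to the left of the box. Origin at the centre of its underside.
- tape_measure: Loose tape measure, 66 by 87 mm, 64 mm high, on the bench left of the box's lid. Origin at the centre of its underside.
- pliers: Loose pliers with black grips, 180 mm long, 57 mm wide, 16 mm thick, lying flat on the bench to the right, behind the vice. Origin at the grip end.

How it is judged:
By the outcome, as a careful person would: the job done as asked, in the order asked, and still so for the second after the job is handed in, with the robot touching nothing.
It also fails if it takes over 64 s, if anything falls off the work surface, if the arm or the gripper's body presses on something with over 40 N, if the wrist force passes 120 N, or if a joint passes its speed limit or range.

## Working session

There is one attempt and no reset: what is moved stays moved. The work goes in short steps, Python scripts to look and compute and a shell command to move; the robot and the scene stay as the last step left them, time stands still between calls to the robot, and variables do not carry over. Pictures are saved under pics/ and viewed, at most 10 in all, crops included, and the job is handed in when it is done.

```bash
mkdir -p pics; cat > h.py <<'E'
import numpy as np, cv2
from scipy.spatial.transform import Rotation as R
from cell import bot, imaging, order
def ray(f,px,z):
    F=240/np.tan(np.radians(f["fov_y"])/2)
    Rm=np.array(f["rotation"]); Rm=Rm if Rm.shape==(3,3) else R.from_quat(Rm).as_matrix()
    d=Rm@np.array([(px[0]-f["cx"])/F,(px[1]-f["cy"])/F,1]); e=np.array(f["eye"])
    return e+d*(z-e[2])/d[2]
def save(f,n): cv2.imwrite("pics/"+n,f["img"][:,:,::-1])
E
python3 - <<'E'
from h import *
for c in ["top","scene"]:
    f=imaging.grab_frame(c); save(f,c+"1.png"); print(c,f["fov_y"],f["cx"],f["cy"],f["eye"],np.round(f["rotation"],3).tolist())
    for n,z in [("battery_box",.06),("panel_centre",.057),("catch",.057),("lid",.06),("chalk",.071)]:
        for s in imaging.silhouettes(c,n)[:2]:
            p=s["pixels"]; rr=cv2.minAreaRect(np.argwhere(p)[:,::-1].astype(np.float32))
            print(n,round(s["confidence"],2),s["position"],p.sum(),np.round(ray(f,s["position"],z),3),[np.round(ray(f,q,z)[:2],3).tolist() for q in cv2.boxPoints(rr)])
s=bot.read_state(); print(s)
E
```

```text
top 50.21441621198908 317.62979993536476 235.27500692913176 [0.4596242  0.20385403 1.16595888] [0.717, -0.697, 0.024, -0.017]
battery_box 0.69 [318.5, 205.9] 8287 [0.588 0.195 0.06 ] [[0.682, 0.307], [0.696, 0.085], [0.417, 0.069], [0.403, 0.287]]
panel_centre 0.92 [320.1, 202.4] 8539 [0.596 0.191 0.057] [[0.682, 0.31], [0.697, 0.082], [0.416, 0.066], [0.403, 0.291]]
catch 0.61 [304.9, 244.2] 758 [0.504 0.222 0.057] [[0.532, 0.251], [0.533, 0.192], [0.475, 0.19], [0.473, 0.249]]
lid 0.89 [321.4, 177.4] 3374 [0.65 0.19 0.06] [[0.676, 0.293], [0.689, 0.095], [0.608, 0.09], [0.595, 0.288]]
lid 0.56 [316.9, 200.5] 8128 [0.599 0.199 0.06 ] [[0.682, 0.307], [0.696, 0.085], [0.417, 0.069], [0.404, 0.287]]
chalk 0.68 [358.0, 275.9] 176 [0.439 0.106 0.071] [[0.479, 0.114], [0.479, 0.103], [0.407, 0.101], [0.407, 0.112]]
scene 57.275503327473544 312.0446472038559 238.67968551993107 [0.18552981 0.86239522 0.64254134] [-0.217, 0.863, -0.443, 0.107]
battery_box 0.95 [293.6, 268.1] 8069 [0.546 0.256 0.06 ] [[0.634, 0.373], [0.779, 0.091], [0.413, 0.069], [0.357, 0.331]]
battery_box 0.66 [306.6, 32
[... 565 characters left out ...]
me_s': 0.6, 'joint_positions': array([-1.28661019e+00,  3.50686769e-01,  1.65181169e+00, -2.89047933e-05,
        1.13912872e+00, -8.45799136e-02]), 'qd': array([ 0.00078897,  0.00043529, -0.00212542, -0.0009582 ,  0.0002853 ,
       -0.00047442]), 'effort': array([-3.08171038e-04, -5.05851853e+01, -2.91571730e+01, -1.00841983e-04,
        7.81594026e-04,  9.93872760e-06]), 'tool_pos': array([ 0.19827596, -0.51298815,  0.24529236]), 'tool_rot': array([ 9.83048445e-01,  1.83345996e-01, -1.47811380e-05, -1.58677204e-05]), 'contact_force': array([-0.64060316, -0.85064531,  1.05182521]), 'moment': array([0.01987378, 0.03853859, 0.04403153]), 'finger_force': 0.0, 'grip_width': 0.9996268151140928}
```

```bash
python3 - <<'E'
import cv2
a=cv2.imread("pics/top1.png"); cv2.imwrite("pics/top1c.png",cv2.resize(a[140:310,210:430],None,fx=3.5,fy=3.5,interpolation=cv2.INTER_CUBIC))
E
```

```text
(no output)
```

View pics/scene1.png

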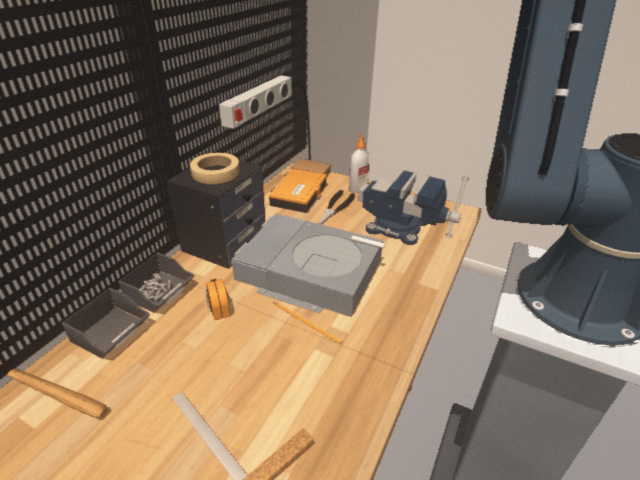

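View pics/top1c.png

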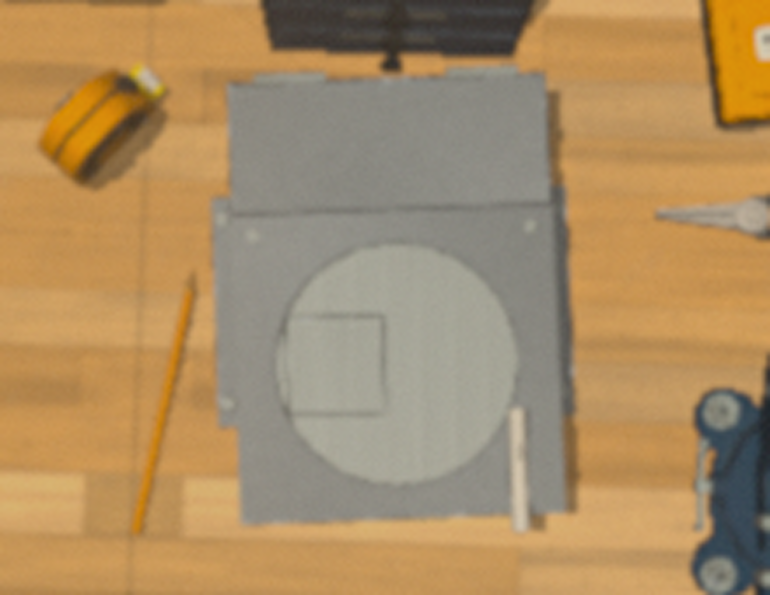

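The catch plate shows as a fine square at about (306, 244) in the top picture. That puts it at roughly (0.504, 0.222), about 38 mm to the left (+y) of the panel centre at (323, 244). The chalk is at (358, 276), and the vice and pliers are to the right. I'll move over high, with the gripper shut.

```bash
python3 -m inch '[0,0.1,-0.1,-0.4,0,0,0, 0,0.4,-0.4,-0.4,0,0,0.05, 0,0.7,-0.7,-0.4,0,0,0.098, 0,0.92,-0.96,-0.4,0,0,0.098, 0,0.92,-0.96,-0.4,0,0,0.098, 0,0.92,-0.96,-0.4,0,0,0.098, 0,0.92,-0.96,-0.4,0,0,0.098]' 20
```

```text
time_s: 1.3
tool_pos: [0.3019, -0.2639, 0.326]
tool_rot: [0.999, 0.032, 0.001, 0.0]
contact_force: [0.6, -0.2, -0.1]
grip_width: -0.002
finger_force: 0.0
```

```bash
python3 -m inch '[0,0.2,-0.25,0,0,0,0, 0,0.4,-0.6,0,0,0,0, 0,0.58,-0.98,0,0,0,0, 0,0.58,-0.98,0,0,0,0, 0,0.58,-0.98,0,0,0,0, 0,0.58,-0.98,0,0,0,0]'; python3 -m inch '[0,0.2,-0.25,0.1,0,0,0, 0,0.4,-0.6,0.3,0,0,0, 0,0.58,-0.95,0.5,0,0,0, 0,0.58,-0.95,0.5,0,0,0, 0,0.58,-0.95,0.5,0,0,0, 0,0.58,-0.95,0.5,0,0,0, 0,0.58,-0.95,0.5,0,0,0]'
python3 - <<'E'
from h import *
f=imaging.grab_frame("wrist"); save(f,"w1.png")
for n in ["catch","panel_centre"]:
  for s in imaging.silhouettes("wrist",n)[:2]: 
    p=s["pixels"]; rr=cv2.minAreaRect(np.argwhere(p)[:,::-1].astype(np.float32))
    print(n,s["confidence"],s["position"],p.sum(),ray(f,s["position"],.0555),[np.round(ray(f,q,.0555)[:2],3).tolist() for q in cv2.boxPoints(rr)])
print(bot.read_state()["tool_pos"])
E
```

```text
time_s: 1.9
tool_pos: [0.4055, -0.0628, 0.3253]
tool_rot: [0.999, 0.032, 0.0, -0.0]
contact_force: [-1.0, -0.4, 0.2]
grip_width: -0.0
finger_force: 0.0
time_s: 2.6
tool_pos: [0.5089, 0.1312, 0.2248]
tool_rot: [1.0, 0.031, -0.001, 0.0]
contact_force: [0.6, -0.1, -0.5]
grip_width: 0.001
finger_force: 0.0
catch 0.86 [214.0, 214.5] 4885 [0.50348118 0.22009977 0.0555    ] [[0.531, 0.251], [0.536, 0.19], [0.475, 0.189], [0.47, 0.253]]
panel_centre 0.81 [245.9, 97.9] 54205 [0.5977732  0.19332457 0.0555    ] [[0.658, 0.293], [0.67, 0.09], [0.413, 0.059], [0.397, 0.321]]
[0.50895676 0.1304795  0.22609853]
```

View pics/w1.png

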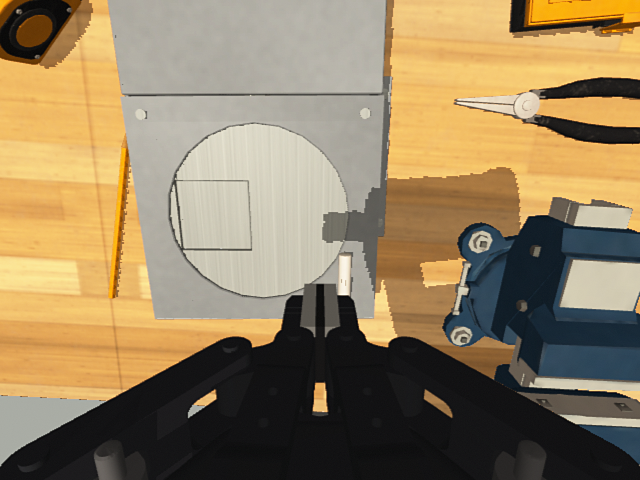

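The wrist picture shows the plate clearly at columns 175–250, rows 180–250. Its centre is (0.503, 0.221), so I'll go above it and then feel down.

```bash
python3 -m inch '[0,0,-0.2,0,0,0,0, 0,0,-0.45,0.2,0,0,0, 0,0,-0.45,0.45,0,0,0, 0,0,-0.45,0.65,0,0,0, 0,0,-0.45,0.7,0,0,0, 0,0,-0.45,0.7,0,0,0, 0,0,-0.45,0.7,0,0,0]'; python3 -m inch '[0,0,0,0.02,0,0,0, 0,0,0,0.035,0,0,0, 0,0,0,0.05,0,0,0, 0,0,0,0.06,0,0,0, 0,0,0,0.06,0,0,0]'
```

```text
time_s: 3.45
tool_pos: [0.5048, 0.2213, 0.0878]
tool_rot: [1.0, 0.03, 0.002, -0.0]
contact_force: [-0.3, 0.5, 0.9]
grip_width: -0.003
finger_force: 0.0
time_s: 3.95
tool_pos: [0.5032, 0.2217, 0.0731]
tool_rot: [1.0, 0.03, -0.0, 0.0]
contact_force: [-0.3, -0.2, -0.4]
grip_width: -0.001
finger_force: 0.0
```

Next I'll feel down in 1 mm steps.

```bash
for i in 1; do python3 -m inch '[0,0,0,0.008,0,0,0, 0,0,0,0.015,0,0,0, 0,0,0,0.015,0,0,0]' | grep -E 'time|pos|contact'; done; python3 -m inch '[0,0,0,0.005,0,0,0, 0,0,0,0.01,0,0,0, 0,0,0,0.01,0,0,0]' | grep -E 'pos|contact'
```

```text
time_s: 4.25
tool_pos: [0.5032, 0.2216, 0.0701]
contact_force: [-0.1, -0.4, 0.4]
tool_pos: [0.5033, 0.2217, 0.0684]
contact_force: [-0.5, 0.1, 1.5]
```

```bash
python3 -m inch '[0,0,0,0.005,0,0,0, 0,0,0,0.01,0,0,0, 0,0,0,0.01,0,0,0]' | grep -E 'pos|contact';  python3 -m inch '[0,0,0,0.005,0,0,0, 0,0,0,0.01,0,0,0, 0,0,0,0.01,0,0,0]' | grep -E 'pos|contact'
```

```text
tool_pos: [0.5033, 0.2217, 0.0661]
contact_force: [1.3, 0.4, 0.1]
tool_pos: [0.5033, 0.2217, 0.0643]
contact_force: [-0.5, 0.5, 4.4]
```

It gives softly under the fingertip, so I'll press it to the stop.

```bash
python3 -m inch '[0,0,0,0.005,0,0,0, 0,0,0,0.005,0,0,0, 0,0,0,0.005,0,0,0]' | grep -E 'pos|contact';  python3 -m inch '[0,0,0,0.005,0,0,0, 0,0,0,0.005,0,0,0, 0,0,0,0.005,0,0,0]' | grep -E 'pos|contact'; python3 - <<'E'
from h import *
f=imaging.grab_frame("scene"); cv2.imwrite("pics/s2.png",cv2.resize(f["img"][150:350,170:430,::-1],None,fx=2.5,fy=2.5))
for i in range(3): print(bot.read_state()["contact_force"][2])
E
```

```text
tool_pos: [0.5034, 0.2217, 0.0636]
contact_force: [-1.2, -0.5, 7.6]
tool_pos: [0.5034, 0.2217, 0.0634]
contact_force: [-5.6, -1.8, 18.2]
18.555530293679684
18.555530293679684
18.555530293679684
```

View pics/s2.png

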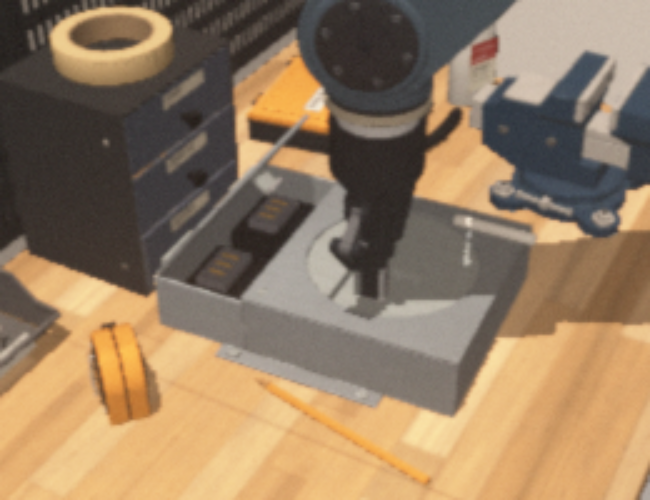

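The force rose to 18 N at the stop, and the picture shows the lid up with both battery packs visible at about (230, 240) in the crop. Next I'll go straight up, then back away from the lid towards -x.

```bash
python3 -m inch '[0,0,0,-0.03,0,0,0, 0,0,0,-0.1,0,0,0, 0,0,0,-0.25,0,0,0, 0,0,0,-0.45,0,0,0, 0,-0.2,0,-0.65,0,0,0, 0,-0.5,0,-0.8,0,0,0, 0,-0.5,0,-0.8,0,0,0, 0,-0.5,0,-0.8,0,0,0]'; python3 -m inch '[0,0,0.3,0,0,0,0, 0,0,0.6,0,0,0,0, 0,0,0.9,0,0,0,0, 0,0,0.9,0,0,0,0, 0,0,0.9,0,0,0,0, 0,0,0.9,0,0,0,0, 0,0,0.9,0,0,0,0, 0,0,0.9,0,0,0,0]';  python3 -m inch '[0,0,0,0,0,0,0, 0,0,0,0,0,0,0, 0,0,0,0,0,0,0, 0,0,0,0,0,0,0, 0,0,0,0,0,0,0, 0,0,0,0,0,0,0, 0,0,0,0,0,0,0, 0,0,0,0,0,0,0]'
python3 - <<'E'
from h import *
f=imaging.grab_frame("scene"); cv2.imwrite("pics/s3.png",cv2.resize(f["img"][150:350,170:430,::-1],None,fx=2.5,fy=2.5))
f=imaging.grab_frame("top"); cv2.imwrite("pics/t3.png",cv2.resize(f["img"][140:310,210:430,::-1],None,fx=3,fy=3))
E
```

```text
time_s: 6.6
tool_pos: [0.4019, 0.2156, 0.2244]
tool_rot: [1.0, 0.031, 0.001, -0.0]
contact_force: [2.1, 0.8, 0.3]
grip_width: -0.002
finger_force: 0.0
time_s: 7.4
tool_pos: [0.4145, 0.0367, 0.2222]
tool_rot: [1.0, 0.031, -0.0, -0.0]
contact_force: [0.7, -1.1, -0.5]
grip_width: 0.003
finger_force: 0.0
time_s: 8.2
tool_pos: [0.4144, 0.0359, 0.2223]
tool_rot: [1.0, 0.03, 0.0, 0.0]
contact_force: [-0.2, 0.4, 0.4]
grip_width: -0.0
finger_force: 0.0
```

View pics/s3.png

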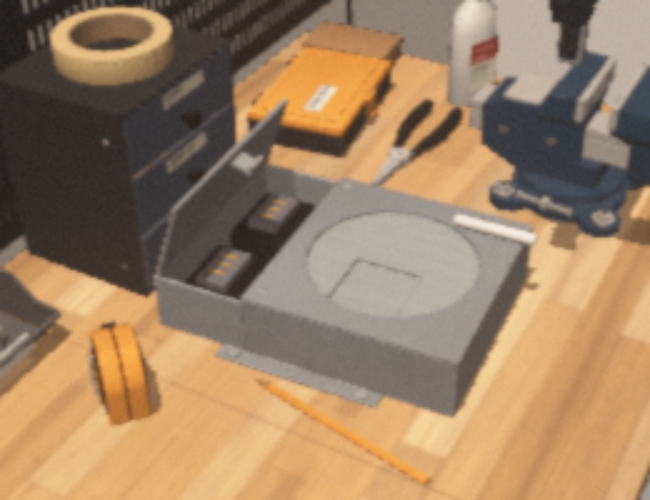

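View pics/t3.png

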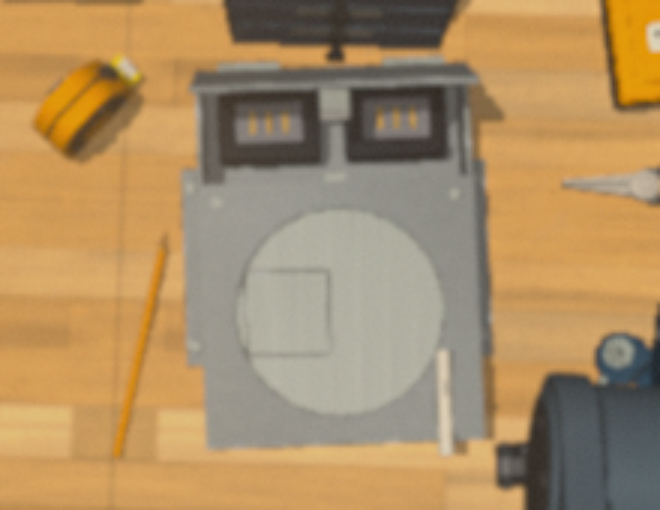

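The lid stands fully open above the two packs, at (225, 190) in the scene crop. The plate lies as before at (290, 310) in the top crop, the loose things haven't moved, and the arm is clear.

```bash
python3 -c "from cell import order; print(order.job_done())"
```

```text
the job is handed in; nothing more can be done
None
```

I found the catch plate by camera and by touch and pressed it fully in; the lid sprang open and stands open, the plate looks to be back out, nothing else moved, and the job is handed in.

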